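Clamp the tester until the torque knob clicks

ROBOT

A 6-joint arm with a two-finger parallel gripper is mounted at the origin on the work surface; the furniture and walls round the work are solid. World frame = base frame: x ahead of the robot, y to its left, z up, the work surface at z = 0. Lengths are in m, angles in degrees, forces in N, time in s.
With the tool pointing down it reaches from about 0.375 to 0.925 m from the base axis. Payload 5.7 kg.
Tool frame: the origin (TCP) lies at the very end of the fingers, on their centre line; the grasp point (between the pads) lies 19 mm behind it (r.pinch_z is the distance from the TCP to the grasp point, in m); z points along the fingers, y is the line along which they close (so a half turn about z gives the same grasp; the last joint's range is limited). The gripper opens to 85 mm and grips with 20 to 120 N. Pads are 22 mm wide; open, the fingers measure 114 mm over their backs; the gripper's body (76 mm by 85 mm) begins 54 mm behind the grasp point. The pads swing forward as they close: fully open they stand 13 mm farther back than shut.
Start: joints at [64.395, 20.558, 86.54, -0, 72.909, -6.595], TCP at [0.195, 0.567, 0.231] pointing down, gripper open.
Joint ranges: [-170.27, 170.27], [-57.76, 135], [12.27, 136.19], [-55.21, 235.2], [11.17, 155.16], [-170.74, 170.74]. Speed limits (degrees/s): [136.94, 136.94, 180, 180, 180, 180].

INTERFACE

Orientations are given as [roll, pitch, yaw] about the fixed x, y, z axes, in that order (R = Rz(yaw) Ry(pitch) Rx(roll)).
In Python, from cell import r, read_camera gives the robot as it stands.
- The arm moves only by the tool jog_arm, never from a script. Its argument "series" is a list of rows, each a list of 5 numbers: the shift along the tool's x, y, z in mm, then the turn about the tool's z in degrees, then the closure, from 0 (fully open) to 1 (shut). A call has 1 to 8 rows; each row shifts and turns the commanded pose from where the row before left it, along the tool's axes as they then stand; what a row does not reach is not made up. A row lasts 1/12 s, in which the tool goes at most 41.7 mm and 7.16 degrees, less where a joint would pass 70% of its speed; a pose out of reach is approached as far as the arm can. A call is refused whole if a number of a shift passes 41.7 or a number of a turn 7.16, either way. A call with a gripper value outside its range is refused whole. The fingers move at their own pace and stop on an object; "newtons" is the grip in N (left out, the last holds). Time passes only in rows, so rows that do not move let the fingers close. It gives the time, the measured TCP pose, the force, the opening and the grip force at its end, in the units of the state.
- r.state(): the state, without advancing time (a new reading comes with each control period).
- read_camera(name): name is "scene" or "top"; returns a dict with "pixels" (400x640x3 uint8, blue, green, red), "z_map" (400x640 float32, m along the optical axis (not along the pixel's ray), 0 where there is no reading), "fx", "fy", "cx", "cy" (pixels), "dist" ([k1, k2, p1, p2, k3] as OpenCV has them; the pictures are not rectified), "eye" and "orientation" of the camera in the world. Camera axes: x right, y down, z forward; pixel columns grow to the right and rows downward; lengths in m; the calibration is good to about 2 mm. A picture is of the moment at which its call begins.
- r.finish_job(): hands the job in; it is judged then, once.
The state is a dict: "clock": time; "qpos": joint angles; "qvel": joint speeds; "joint_torque": joint torques, N m; "tool_pos": TCP position; "orientation": TCP orientation; "contact_force": force on the tool from outside, world axes, zero at the start; "torque": the same for the moment, N m; "grip_width": finger opening in m; "gripper_force": force on a finger pad.
Only numpy, scipy, OpenCV 4.12 (cv2) and the standard library are available. Lean on these libraries where they do the work, as an engineer would, in place of code of your own. Each camera call takes 0.05 s, during which the arm holds its last target. There are 200 camera calls.

TASK

Gently lay the black USB tester on the bed of the blue work holder, lengthwise between the moving jaw and the end stop, and let go of it. Then turn the orange torque-limiting knob clockwise (seen from above) until it has slipped and clicked once, or twice at most, so that the tester is clamped gently but firmly, stop there and take the hand away; never let it click a third time, and leave the other things alone.

Things in the scene. Friction and masses are not known exactly. Their poses are not given: they have to be found in the camera images.
- tester: black USB load tester, a loose box 30 x 68 x 18 mm (its x, y, z), about 80 g; origin at the centre of its underside, y along its length. Grip it across its 30 mm width. It is clamped end to end (on its two 30 x 18 mm ends); either end may face the jaw.
- holder: blue work holder, fixed to the worktop: base 60 x 185 x 10 mm, on it an aluminium bed 22 mm wide, top 30 mm over the worktop, along the holder's y. Origin at worktop level under the bed's centre line, z up. At its -y end stand the drive housing (top at z = 46 mm) and the orange knob; before the housing the moving jaw, at the +y end the end stop.
- jaw_home (a point): fixed point on the holder where the middle of the moving jaw's face is at first (holder x = 0, y = -44, z = 42 mm). The jaw is 36 mm wide, z = 31 to 54 mm; it looks to holder +y, to the end stop of the same size, which stands 76 to 90 mm from it, elsewhere each time (not tracked). Turning the knob drives the jaw, which pushes the tester along the bed against the stop and stays where it is left.
- bed_spot (a point): point on the bed's top (holder x = 0, y = -6, z = 30 mm), axes as the holder's. With the centre of the tester's underside here and its y along the holder's y (or against it), it has 4 mm to the moving jaw and at least 4 mm to the end stop. Good within 3 mm along the bed and 5 mm across it.
- knob_grip (a point): point on the knob's axis at a good height to grip it (holder x = 0, y = -82, z = 78 mm), fixed to the holder, axes as the holder's. The knob is an orange knurled cylinder, 32 mm diameter, z = 54.5 to 91.5 mm; grip it at any yaw. Turn it clockwise seen from above, by several grasps if need be; it stays where it is left. The jaw moves 10 mm for each radian.
- knob_mark (a point): outer end of the white line on the knob's top, 14 mm from the axis; turns with the knob. The moment felt, resting after small turns, is 0.05 to 0.1 N m while the jaw travels, 0.14 to 0.2 on the clamped tester (up to 0.2 and 0.33 in motion); then the knob slips with a click and it falls by over 0.14 within 0.2 rad, to zero or below. Clicks come at 0.2, 0.59 and 0.98 rad of slip.
- collar: dark steel collar of 40 mm diameter just under the knob (z = 47 to 53 mm), which drives the jaw; origin on the knob's axis, z up; its white line points along its -x, at first in line with the knob's. It turns with the knob until the knob slips on it. The angle from its line to the knob's, clockwise, is 0 at first, about 0.35 after one click, 0.74 after two; past 0.98 a third comes.
- flux_jar: bystander: small flux jar with a lid, 38 mm diameter, 26 mm high; origin under its centre
- spool: bystander: spool of solder, 54 mm diameter, 40 mm high; origin at its underside
- tweezers: bystander: black tweezers lying flat, 120 mm long along their y, 10 mm high; origin under their centre
Mind the look-alikes: they are no part of the job. Of the things like the tester, leave any that is pink; of the rest the larger one is meant.

How it is judged (in metres and radians):
On the way, in this order (a step that is already met when the one before it is completed fails the run):
1. the tester lies on the bed between jaw and end stop, let go, before the knob has slipped (distance between tester and bed_spot below 0.03 m and x of tester in the frame of holder between -0.008 and 0.008 m and z of tester in the frame of holder between 0.028 and 0.033 m and angle between the y axis of tester and the y axis of holder, either way round below 0.15 rad and angle between tester's own z axis and vertical below 0.08 rad and contact force between tester and the fingers below 0.1 N and y of knob_mark in the frame of collar below 0.0015 m), for 0.2 s.
2. the knob has clicked with the tester clamped (y of knob_mark in the frame of collar above 0.0017 m and contact force between tester and holder above 2.5 N).
At the end, for the whole second after the job is handed in: Tester flat on the bed (height within 3 mm, centre line within 8 mm, direction within 0.08 rad), at rest, clamped with over 2.5 N from the holder; the knob slipped by one or two clicks (its line 0.12 to 0.98 rad clockwise of the collar's) (all of step 2 and x of knob_mark in the frame of collar below -0.0077 m and x of tester in the frame of holder between -0.008 and 0.008 m and z of tester in the frame of holder between 0.028 and 0.033 m and angle between the y axis of tester and the y axis of holder, either way round below 0.08 rad and angle between tester's own z axis and vertical below 0.08 rad and linear speed of tester below 0.01 m/s); the robot touches nothing.
It fails at once if the knob clicks a third time, or is slipped backwards as far (x of knob_mark in the frame of collar above -0.0073 m).
It fails at once if the tester is pressed hard against the holder (over 120 N) (contact force between tester and holder above 120 N).
It fails at once if a bystander is shifted by more than 15 mm (distance of any of flux_jar, spool, tweezers from where it was at the start of the episode above 0.015 m).
It also fails if it takes over 72 s, if anything falls off the work surface, if the arm or the gripper's body presses on something with over 40 N, if the wrist force passes 120 N, or if a joint passes its speed limit or range.

## Working session

There is one attempt and no reset: what is moved stays moved. The work goes in short steps, Python scripts to look and compute and a tool call to move; the robot and the scene stay as the last step left them, time stands still between calls to the robot, and variables do not carry over. Pictures are saved under pics/ and viewed, at most 10 in all, crops included, and the job is handed in when it is done.

Besides the shell and the picture viewer there is one more tool, called by a JSON object that holds its "api" and its "payload", one argument or row to a line. jog_arm: Moves the arm, as the interface text tells. Its arguments: {"type":"object","properties":{"series":{"type":"array","items":{"type":"array","items":{"type":"number"}}},"newtons":{"type":"number"}},"required":["series"]}

```bash
mkdir -p pics; ls; python3 - <<'E'
from cell import r, read_camera
import cv2,numpy as np
for n in("scene","top"):
    c=read_camera(n); cv2.imwrite(f"pics/{n}0.png",c["pixels"]); np.savez(f"{n}0.npz",**c)
    print(n,[c[k] for k in("fx","fy","cx","cy","dist","eye","orientation")])
print(r.state(), r.pinch_z)
E
```

```text
pics
scene [454.86331029530487, 454.86331029530487, 319.6186747574382, 199.44900814348682, array([-0.05192823,  0.        ,  0.        ,  0.        ,  0.        ]), array([-0.0722945 , -0.65249144,  0.43249256]), array([-1.15159541e+02,  4.65348490e-02, -4.99137580e+01])]
top [516.6316830801151, 516.6316830801151, 323.87952706026863, 197.7357845744064, array([-0.15571477,  0.        ,  0.        ,  0.        ,  0.        ]), array([ 0.36140059, -0.13484514,  1.22604956]), array([-172.83429651,   -0.70797657,  -89.64953385])]
{'clock': 0.1, 'qpos': array([ 6.43945321e+01,  2.05930061e+01,  8.65927712e+01, -7.40855353e-04,
        7.29091244e+01, -6.59417828e+00]), 'qvel': array([ 0.03487942, -0.08859383, -0.14767157, -0.11755646, -0.01835986,
        0.00623421]), 'joint_torque': array([ 2.21825867e-04, -5.28651273e+01, -2.79350996e+01, -6.69689985e-05,
        5.03268020e-03,  5.19274010e-05]), 'tool_pos': array([0.195191  , 0.56671197, 0.23054608]), 'orientation': array([-1.79905645e+02, -1.01950398e-02,  1.60988920e+02]), 'contact_force': array([-1.12013339, -0.14424047, -0.14423782]), 'torque': array([ 0.03067312, -0.05090357,  0.00050062]), 'gripper_force': 0.0, 'grip_width': 0.08541435495864955} 0.0187
```

View pics/top0.png

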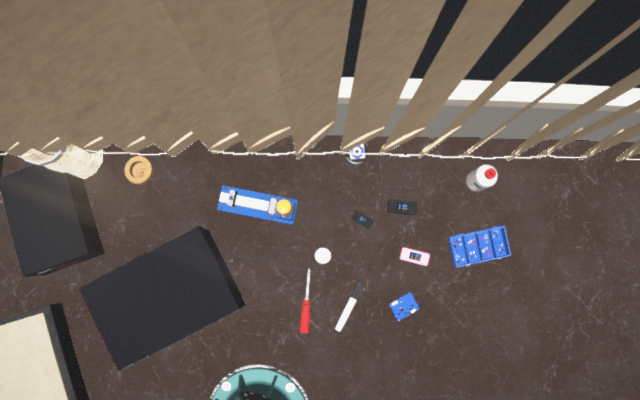

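View pics/scene0.png

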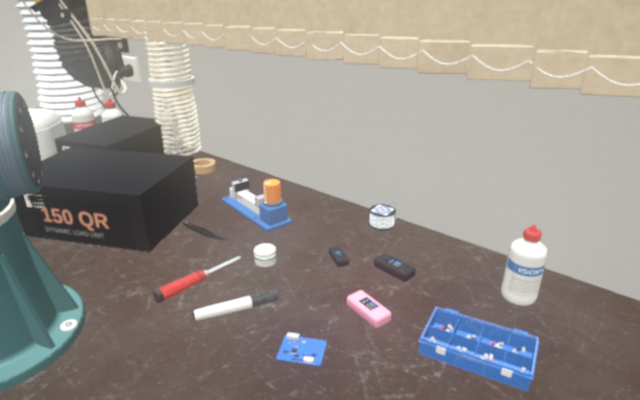

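Top view: the larger black tester is at about (402,207), a smaller look-alike at (362,219), and a pink one at (415,257). The holder is at (257,204), with the knob at (284,207) and the stop at the left end.

```bash
cat > h.py <<'E'
import numpy as np,cv2
from scipy.spatial.transform import Rotation as R
def K(c): return np.array([[c["fx"],0,c["cx"]],[0,c["fy"],c["cy"]],[0,0,1.]])
def Rm(c): return R.from_euler("xyz",c["orientation"],degrees=True).as_matrix()
def ray(c,uv):
    p=cv2.undistortPoints(np.array(uv,float).reshape(-1,1,2),K(c),c["dist"]).reshape(-1,2)
    return np.c_[p,np.ones(len(p))]@Rm(c).T
def at_z(c,uv,z):
    d=ray(c,uv); return c["eye"]+d*((z-c["eye"][2])/d[:,2])[:,None]
def proj(c,P):
    X=(np.atleast_2d(P)-c["eye"])@Rm(c)
    return cv2.projectPoints(X,np.zeros(3),np.zeros(3),K(c),c["dist"])[0].reshape(-1,2)
def cloud(c):
    h,w=c["z_map"].shape; u,v=np.meshgrid(np.arange(w),np.arange(h))
    d=ray(c,np.stack([u,v],-1).reshape(-1,2)); return (c["eye"]+d*c["z_map"].reshape(-1,1)).reshape(h,w,3)
E
python3 - <<'E'
from h import *
c=dict(np.load("top0.npz"))
P=cloud(c); img=c["pixels"]
# holder base (blue) : mask
hsv=cv2.cvtColor(img,cv2.COLOR_BGR2HSV)
def rep(name,m,roi):
    u0,v0,u1,v1=roi; q=np.zeros(m.shape,bool); q[v0:v1,u0:u1]=m[v0:v1,u0:u1]
    vs,us=np.nonzero(q); X=P[vs,us]
    z=np.median(X[:,2]); rc=cv2.minAreaRect(np.float32(np.c_[us,vs]))
    print(name,len(us),"z pct",np.percentile(X[:,2],[5,50,95]).round(4),"rect",rc); return np.c_[us,vs]
H,S,V=hsv[...,0],hsv[...,1],hsv[...,2]
for nm,m,roi,z in[("tester",V<45,(383,195,422,218),.018),("small",V<45,(348,207,376,230),.012),("blue",(H>95)&(H<130)&(S>120)|((V>120)),(210,178,305,230),.01),("knob",(H>8)&(H<32)&(S>150),(268,190,302,225),.0915)]:
    px=rep(nm,m,roi); 
    w=at_z(c,px,z)[:,:2].astype(np.float32); (cx,cy),(a,b),t=cv2.minAreaRect(w); print("  world",np.round([cx,cy,a,b,t],4), np.median(P[px[:,1],px[:,0]],0).round(4))
a=cv2.resize(img[175:235,205:305],None,fx=7,fy=7,interpolation=cv2.INTER_CUBIC)
cv2.imwrite("pics/hold.png",a)
s=dict(np.load("scene0.npz"))["pixels"]
b=cv2.resize(s[165:285,170:425],None,fx=3.1,fy=3.1,interpolation=cv2.INTER_CUBIC);cv2.imwrite("pics/sc.png",b)
print("spool,jar",P[153,357],P[256,322],"black thing",P[170,45],P[290,160])
E
```

```text
return _methods._mean(a, axis=axis, dtype=dtype,
  ret = ret.dtype.type(ret / rcount)
Traceback (most recent call last):
IndexError: index -1 is out of bounds for axis 0 with size 0
```

```bash
python3 - <<'E'
from h import *
c=dict(np.load("top0.npz")); P=cloud(c); img=c["pixels"]
Z=P[...,2]; print("table z",np.median(Z[225:245,370:395]))
H,S,V=[cv2.cvtColor(img,cv2.COLOR_BGR2HSV)[...,i] for i in range(3)]
def rep(nm,m,roi,z):
    u0,v0,u1,v1=roi; q=np.zeros(m.shape,bool); q[v0:v1,u0:u1]=m[v0:v1,u0:u1]
    vs,us=np.nonzero(q); n=len(us)
    if n<5: print(nm,n);return
    px=np.c_[us,vs]; r=cv2.minAreaRect(np.float32(at_z(c,px,z)[:,:2]))
    print(nm,n,"rect",np.round([*r[0],*r[1],r[2]],4),"z",np.percentile(Z[vs,us],[5,50,95]).round(4))
rep("tester",Z>.009,(380,192,424,221),.018)
rep("small",Z>.006,(348,207,376,230),.012)
rep("base",(H>95)&(H<130)&(S>120),(210,178,305,230),.01)
rep("knob",Z>.075,(268,190,302,225),.0915)
rep("knobcol",(H>8)&(H<32)&(S>150),(268,190,302,225),.0915)
rep("tall",(Z>.045)&(Z<.065),(210,178,272,230),.054)
rep("spool",Z>.02,(342,138,372,168),.04); rep("jar",Z>.015,(310,245,335,268),.026)
for n,(v0,v1,u0,u1),f in(("hold",(175,235,205,305),7),):
    cv2.imwrite(f"pics/{n}.png",cv2.resize(img[v0:v1,u0:u1],None,fx=f,fy=f,interpolation=cv2.INTER_CUBIC))
s=dict(np.load("scene0.npz"))["pixels"]
cv2.imwrite("pics/sc.png",cv2.resize(s[165:285,170:425],None,fx=3.1,fy=3.1,interpolation=cv2.INTER_CUBIC))
E
```

```text
table z 0.0006053024714762767
tester 374 rect [ 4.90300e-01 -3.30400e-01  7.39000e-02  3.81000e-02  8.40811e+01] z [0.014  0.0185 0.0229]
small 197 rect [ 4.58800e-01 -2.37000e-01  4.91000e-02  3.78000e-02  6.76473e+01] z [0.008  0.0135 0.0179]
base 924 rect [4.97100e-01 9.60000e-03 1.84900e-01 6.02000e-02 7.92586e+01] z [0.006  0.0111 0.0445]
knob 179 rect [ 4.89600e-01 -6.33000e-02  3.31000e-02  4.53000e-02  4.56041e+01] z [0.0847 0.0923 0.0962]
knobcol 21 rect [ 4.77800e-01 -6.92000e-02  8.90000e-03  2.67000e-02  6.43069e+01] z [0.0682 0.0823 0.095 ]
tall 171 rect [4.99200e-01 1.97000e-02 1.04000e-01 3.61000e-02 7.89207e+01] z [0.0496 0.0542 0.0584]
spool 557 rect [ 0.6243 -0.2248  0.0576  0.0689  0.6589] z [0.0299 0.3216 0.4005]
jar 205 rect [ 0.3784 -0.1455  0.0361  0.0352 26.9267] z [0.0224 0.0265 0.0309]
```

View pics/hold.png

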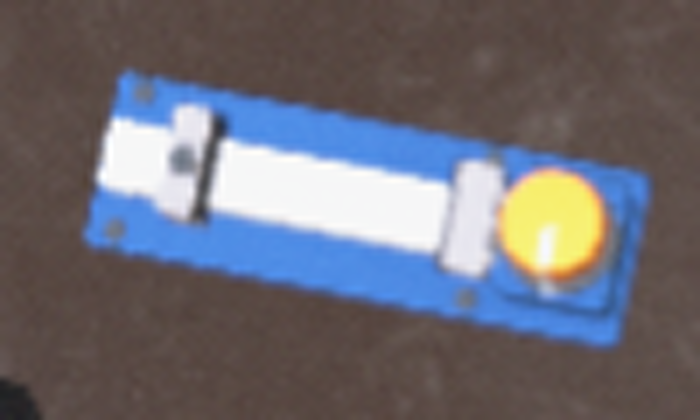

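View pics/sc.png

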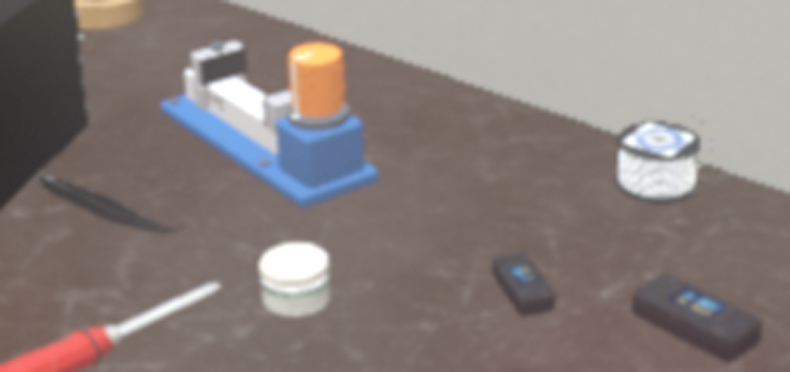

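Crops: the jaw's left edge is at about (447,215) and the stop's right edge at (208,165), so the gap is about 78 mm. The knob top centre is at (554,222), with its line pointing down. The tweezers lie in front of the black box.

```bash
python3 - <<'E'
from h import *
c=dict(np.load("top0.npz")); s=dict(np.load("scene0.npz"))
P=cloud(c);Ps=cloud(s)
f=lambda x,y,k=7,o=(205,175):[(x+.5)/k-.5+o[0],(y+.5)/k-.5+o[1]]
k=at_z(c,[f(554,222)],.0915)[0]; print("knob top",k)
g=lambda x,y:f(x,y,3.1,(170,165))
print("knob scene",at_z(s,[g(317,51)],.0915))
J=at_z(c,[f(455,160),f(440,270)],.054);S=at_z(c,[f(215,108),f(200,220)],.054);print("jaw",J.mean(0),"stop",S.mean(0),"gap",np.linalg.norm((J-S).mean(0)[:2]))
b=np.array([.4971,.0096]); 
# base corners top image / scene
C=at_z(c,[f(125,72),f(650,172),f(618,347),f(87,240)],.01); print("corners",C.round(4).tolist(),C.mean(0))
cs=at_z(s,[g(304,200),g(377,174),g(162,103)],.01);print("scene corners",cs.round(4).tolist())
# tester from both
for nm,X,o in(("top",P,(380,192,424,221)),("scene",Ps,(370,250,420,282))):
    Q=X[o[1]:o[3],o[0]:o[2]].reshape(-1,3); m=(Q[:,2]>.014)&(Q[:,2]<.024); r=cv2.minAreaRect(np.float32(Q[m,:2]));print(nm,m.sum(),np.round([*r[0],*r[1],r[2]],4),Q[m].mean(0))
# obstacles above .12
for y0 in np.arange(-.5,.75,.1):
    m=(P[...,1]>y0)&(P[...,1]<y0+.1)&(P[...,0]>.15)&(P[...,0]<1); q=P[m]; t=q[q[:,2]>.12]
    print(round(y0,1),"maxz",q[q[:,0]<.6][:,2].max().round(3) if len(q) else None,"min x of tall",t[:,0].min().round(3) if len(t) else None)
img=c["pixels"][185:230,340:425]; t=cv2.resize(img,None,fx=9,fy=9,interpolation=cv2.INTER_CUBIC)
cv2.imwrite("pics/tst.png",cv2.convertScaleAbs(t,alpha=1.8))
E
```

```text
knob top [ 0.48441634 -0.05938129  0.0915    ]
knob scene [[ 0.48748178 -0.06061422  0.0915    ]]
jaw [ 0.49053451 -0.02206117  0.054     ] stop [0.50669641 0.05713443 0.054     ] gap 0.08082789673463966
corners [[0.5435, 0.0936, 0.01], [0.5105, -0.0862, 0.01], [0.4511, -0.0762, 0.01], [0.4858, 0.1049, 0.01]] [0.49773658 0.00902425 0.01      ]
scene corners [[0.4489, -0.0831, 0.01], [0.5032, -0.0941, 0.01], [0.4833, 0.0974, 0.01]]
top 345 [ 4.9430e-01 -3.3340e-01  6.7800e-02  3.0400e-02  8.4047e+01] [ 0.49423586 -0.33319478  0.01868797]
scene 443 [ 4.92700e-01 -3.38000e-01  6.89000e-02  3.14000e-02  8.20377e+01] [ 0.49036449 -0.34033446  0.01747534]
-0.5 maxz 0.86 min x of tall 0.546
-0.4 maxz 0.894 min x of tall 0.547
-0.3 maxz 0.882 min x of tall 0.55
-0.2 maxz 1.226 min x of tall 0.361
-0.1 maxz 0.883 min x of tall 0.545
-0.0 maxz 0.882 min x of tall 0.226
0.1 maxz 0.882 min x of tall 0.181
0.2 maxz 0.746 min x of tall 0.151
0.3 maxz 0.547 min x of tall 0.158
0.4 maxz 0.42 min x of tall 0.549
0.5 maxz 0.11 min x of tall None
0.6 maxz 0.107 min x of tall None
0.7 maxz None min x of tall None
```

View pics/tst.png

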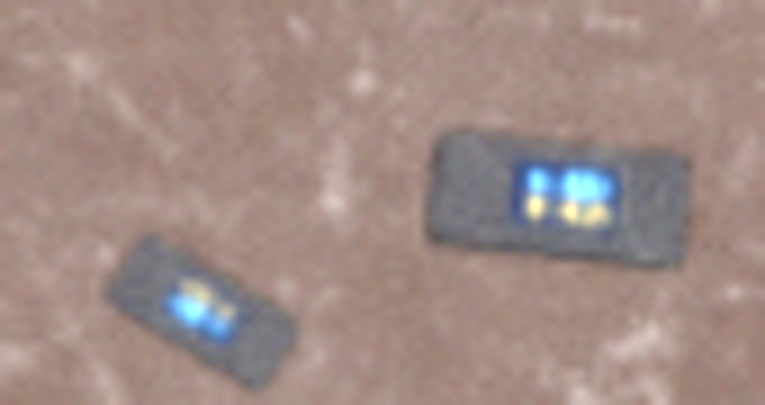

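```bash
cat >> h.py <<'E'
def plan(p,yaw,tp,tyaw,n):
    """rows for n steps from pose p,yaw(deg) to tp,tyaw (tool down, roll 180)"""
    p=np.array(p,float);tp=np.array(tp,float);rows=[];cy=yaw
    pts=[p+(tp-p)*(i+1)/n for i in range(n)];cp=p.copy()
    for i in range(n):
        d=(pts[i]-cp)*1000;a=np.radians(cy);ex=np.array([np.cos(a),np.sin(a),0]);ey=np.array([np.sin(a),-np.cos(a),0])
        row=[round(d@ex,1),round(d@ey,1),round(-d[2],1),round(-(yaw+(tyaw-yaw)*(i+1)/n-cy),2)]
        cp=cp+(row[0]*ex+row[1]*ey)/1000;cp[2]-=row[2]/1000;cy-=row[3];rows.append(row)
    for r_ in rows: print(r_)
    print("end",cp.round(4),round(cy,2))
    return cp,cy
E
python3 - <<'E'
from h import *
c=dict(np.load("top0.npz")); P=cloud(c)
q=P.reshape(-1,3)
for x in np.arange(.15,.75,.1): print(round(x,2),[float(np.round(q[(abs(q[:,0]-x)<.05)&(abs(q[:,1]-y)<.05)][:,2].max(initial=-1),2)) for y in np.arange(-.45,.75,.1)])
Ps=cloud(dict(np.load("scene0.npz"))).reshape(-1,3)
print("scene: curtain/wall")
for x in np.arange(.35,.9,.05):
    m=(abs(Ps[:,0]-x)<.025)&(Ps[:,2]>.12)&(Ps[:,2]<.8)&(abs(Ps[:,1])<.45); print(round(x,2),m.sum(),Ps[m][:,2].min().round(3) if m.any() else '')
f=lambda x,y,k=9,o=(340,185):[(x+.5)/k-.5+o[0],(y+.5)/k-.5+o[1]]
C=at_z(c,[f(443,130),f(692,155),f(680,268),f(428,240)],.018);print(C.round(4).tolist(),C.mean(0))
l=(C[0]+C[3]-C[1]-C[2])/2;print(np.linalg.norm(l),np.degrees(np.arctan2(l[1],l[0])))
a,b=plan([.195,.567,.231],161,[.45,.3,.25],105,10)
plan(a,b,[.494,-.333,.13],84,16)
E
```

```text
0.15 [0.01, 0.01, 0.01, 0.03, 0.3, 0.3, 0.12, 0.12, 0.12, 0.09, 0.1, 0.09]
0.25 [0.01, 0.01, 0.02, 0.03, 0.02, 0.12, 0.12, 0.12, 0.12, 0.09, 0.09, 0.08]
0.35 [0.04, 0.02, 0.02, 1.23, 0.01, 0.12, 0.13, 0.12, 0.12, 0.11, 0.11, 0.01]
0.45 [0.03, 0.02, 0.02, 0.01, 0.1, 0.06, 0.12, 0.01, 0.11, 0.11, 0.11, 0.1]
0.55 [0.86, 0.89, 0.88, 0.88, 0.88, 0.88, 0.88, 0.75, 0.55, 0.42, 0.11, 0.11]
0.65 [0.7, 0.81, 0.67, 0.79, 0.01, 0.01, 0.01, 0.03, 0.18, 0.17, 0.0, 0.01]
scene: curtain/wall
0.35 0 
0.4 0 
0.45 0 
0.5 0 
0.55 17244 0.12
0.6 7742 0.12
0.65 416 0.12
0.7 28139 0.12
0.75 0 
0.8 0 
0.85 0 
[[0.5115, -0.3024, 0.018], [0.5054, -0.3685, 0.018], [0.4755, -0.3648, 0.018], [0.4825, -0.2982, 0.018]] [ 0.49372121 -0.33346604  0.018     ]
0.06667357581534171 84.35072404729448
[np.float64(-32.8), np.float64(-16.9), np.float64(-1.9), 5.6]
[np.float64(-34.3), np.float64(-13.7), np.float64(-1.9), 5.6]
[np.float64(-35.5), np.float64(-10.3), np.float64(-1.9), 5.6]
[np.float64(-36.3), np.float64(-6.7), np.float64(-1.9), 5.6]
[np.float64(-36.8), np.float64(-3.2), np.float64(-1.9), 5.6]
[np.float64(-36.9)
[... 611 characters left out ...]
.31]
[np.float64(-39.5), np.float64(-3.0), np.float64(7.5), 1.32]
[np.float64(-39.6), np.float64(-2.2), np.float64(7.5), 1.31]
[np.float64(-39.6), np.float64(-1.3), np.float64(7.5), 1.31]
[np.float64(-39.7), np.float64(-0.4), np.float64(7.5), 1.31]
[np.float64(-39.6), np.float64(0.6), np.float64(7.5), 1.32]
[np.float64(-39.7), np.float64(1.4), np.float64(7.5), 1.31]
[np.float64(-39.5), np.float64(2.4), np.float64(7.5), 1.31]
[np.float64(-39.6), np.float64(3.3), np.float64(7.5), 1.31]
[np.float64(-39.4), np.float64(4.1), np.float64(7.5), 1.32]
[np.float64(-39.3), np.float64(5.1), np.float64(7.5), 1.31]
[np.float64(-39.2), np.float64(6.0), np.float64(7.5), 1.31]
end [ 0.494 -0.333  0.13 ] 84.0
```

```bash
python3 - <<'E'
from h import *
P=cloud(dict(np.load("scene0.npz")))
for u,v in((100,30),(200,45),(300,50),(400,60),(500,70),(600,85),(300,10),(600,20),(300,85),(500,120)): print(u,v,P[v,u].round(3))
E
```

```text
100 30 [0.562 0.701 0.33 ]
200 45 [0.678 0.391 0.297]
300 50 [ 0.575 -0.06   0.327]
400 60 [ 0.569 -0.277  0.329]
500 70 [ 0.546 -0.443  0.335]
600 85 [ 0.562 -0.561  0.329]
300 10 [ 0.58  -0.058  0.396]
600 20 [ 0.554 -0.547  0.403]
300 85 [0.68  0.038 0.234]
500 120 [ 0.681 -0.41   0.234]
```

{"api": "jog_arm", "payload": {
  "series": [
    [-32.8, -16.9, -1.9, 5.6, 0],
    [-34.3, -13.7, -1.9, 5.6, 0],
    [-35.5, -10.3, -1.9, 5.6, 0],
    [-36.3, -6.7, -1.9, 5.6, 0],
    [-36.8, -3.2, -1.9, 5.6, 0]
  ]
}}

```text
clock: 0.52
tool_pos: [0.3235, 0.4321, 0.2405]
orientation: [-180.0, 0.0, 132.7]
contact_force: [1.2, 0.0, -0.5]
grip_width: 0.0854
gripper_force: 0.0
```

```bash
python3 - <<'E'
from h import *
a,b=plan([.3225,.4335,.2405],133,[.43,.21,.22],100,7)
a,b=plan(a,b,[.43,-.21,.17],84.3,11)
a,b=plan(a,b,[.4937,-.333,.06],84.3,5)
E
```

```text
[np.float64(-33.8), np.float64(-10.5), np.float64(2.9), 4.71]
[np.float64(-34.6), np.float64(-7.8), np.float64(3.0), 4.72]
[np.float64(-35.1), np.float64(-4.8), np.float64(2.9), 4.71]
[np.float64(-35.4), np.float64(-2.0), np.float64(2.9), 4.72]
[np.float64(-35.4), np.float64(1.0), np.float64(2.9), 4.71]
[np.float64(-35.2), np.float64(3.8), np.float64(3.0), 4.72]
[np.float64(-34.8), np.float64(6.8), np.float64(2.9), 4.71]
end [0.43 0.21 0.22] 100.0
[np.float64(-37.6), np.float64(-6.6), np.float64(4.5), 1.43]
[np.float64(-37.8), np.float64(-5.7), np.float64(4.6), 1.42]
[np.float64(-37.8), np.float64(-4.8), np.float64(4.5), 1.43]
[np.float64(-38.0), np.float64(-3.8), np.float64(4.6), 1.43]
[np.float64(-38.1), np.float64(-2.8), np.float64(4.5), 1.43]
[np.float64(-38.1), np.float64(-2.0), np.float64(4.6), 1.42]
[np.float64(-38.2), np.float64(-0.9), np.float64(4.5), 1.43]
[np.float64(-38.2), np.float64(-0.0), np.float64(4.6), 1.43]
[np.float64(-38.2), np.float64(0.9), np.float64(4.5), 1.43]
[np.float64(-38.1), np.float64(1.9), np.float64(4.6), 1.42]
[np.float64(-38.1), np.float64(2.9), np.float64(4.5), 1.43]
end [ 0.43 -0.21  0.17] 84.3
[np.float64(-23.2), np.float64(15.1), np.float64(22.0), -0.0]
[np.float64(-23.2), np.float64(15.1), np.float64(22.0), -0.0]
[np.float64(-23.2), np.float64(15.1), np.float64(22.0), -0.0]
[np.float64(-23.2), np.float64(15.1), np.float64(22.0), -0.0]
[np.float64(-23.2), np.float64(15.2), np.float64(22.0), -0.0]
end [ 0.4938 -0.333   0.06  ] 84.3
```

{"api": "jog_arm", "payload": {
  "series": [
    [-33.8, -10.5, 2.9, 4.7, 0],
    [-34.6, -7.8, 3, 4.7, 0],
    [-35.1, -4.8, 2.9, 4.7, 0],
    [-35.4, -2, 2.9, 4.7, 0],
    [-35.4, 1, 2.9, 4.7, 0],
    [-35.2, 3.8, 3, 4.7, 0],
    [-34.8, 6.8, 2.9, 4.7, 0]
  ]
}}

```text
clock: 1.1
tool_pos: [0.4307, 0.2085, 0.22]
orientation: [-180.0, 0.0, 99.9]
contact_force: [0.5, 0.5, -0.1]
grip_width: 0.0855
gripper_force: 0.0
```

{"api": "jog_arm", "payload": {
  "series": [
    [-37.6, -6.6, 4.5, 1.4, 0],
    [-37.8, -5.7, 4.5, 1.4, 0],
    [-37.8, -4.8, 4.5, 1.4, 0],
    [-38, -3.8, 4.5, 1.4, 0],
    [-38, -2.8, 4.5, 1.4, 0],
    [-38, -2, 4.5, 1.4, 0],
    [-38.2, -1, 4.5, 1.4, 0],
    [-38.2, 0, 4.5, 1.4, 0]
  ]
}}

```text
clock: 1.77
tool_pos: [0.4308, -0.0968, 0.184]
orientation: [-180.0, -0.0, 88.8]
contact_force: [1.3, 1.1, 0.5]
grip_width: 0.0853
gripper_force: 0.0
```

{"api": "jog_arm", "payload": {
  "series": [
    [-38.2, 1, 4.5, 1.4, 0],
    [-38.2, 2, 4.5, 1.4, 0],
    [-38.2, 3, 4.5, 1.4, 0],
    [-23.2, 15.1, 22, 0, 0],
    [-23.2, 15.1, 22, 0, 0],
    [-23.2, 15.1, 22, 0, 0],
    [-23.2, 15.1, 22, 0, 0],
    [0, 0, 0, 0, 0]
  ]
}}

```text
clock: 2.43
tool_pos: [0.4849, -0.3115, 0.0786]
orientation: [-179.9, -0.0, 84.6]
contact_force: [0.4, -0.3, 0.2]
grip_width: 0.0856
gripper_force: 0.0
```

{"api": "jog_arm", "payload": {
  "series": [
    [-21.1, 10.8, 20, 0.3, 0],
    [0, 0, 15, 0, 0],
    [0, 0, 10, 0, 0],
    [0, 0, 0, 0, 0]
  ]
}}

```text
clock: 2.77
tool_pos: [0.4908, -0.328, 0.0357]
orientation: [-179.7, -0.2, 84.4]
contact_force: [-0.0, -0.0, 0.3]
grip_width: 0.0854
gripper_force: 0.0
```

```bash
python3 - <<'E'
from h import *
from cell import r,read_camera
s=read_camera("scene"); t=read_camera("top")
p=r.state()["tool_pos"]; print(p)
print("tcp px",proj(s,p)[0], proj(t,p)[0])
b=s["pixels"][185:285,340:460];a=t["pixels"][170:245,350:455]
b=cv2.resize(b,(480,400),interpolation=cv2.INTER_CUBIC);a=cv2.resize(a[:,:80],(320,300),interpolation=cv2.INTER_CUBIC)
o=np.zeros((400,800,3),np.uint8);o[:,:480]=b;o[:300,480:]=a
cv2.imwrite("pics/g1.png",cv2.convertScaleAbs(o,alpha=1.7))
E
```

```text
[ 0.49199645 -0.3286535   0.03774219]
tcp px [390.04655706 251.09618525] [401.22149569 206.38547487]
```

View pics/g1.png

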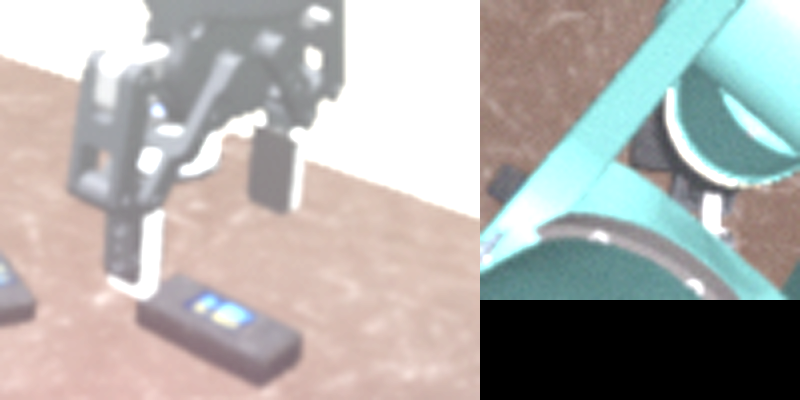

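Scene: the fingertips are at about (374,257) and (409,236), straddling the TCP, so camera and robot agree. The tester's top centre is at about (395,264).

```bash
python3 - <<'E'
from h import *
from cell import r,read_camera
s=dict(np.load("scene0.npz"))
print(r.state()["tool_pos"])
print("pred top centre px",proj(s,[.4937,-.3335,.018]),"corner predictions (crop x4)")
a=np.radians(84.3);l=np.array([np.cos(a),np.sin(a)]);w=np.array([l[1],-l[0]])
for i,j in((1,1),(1,-1),(-1,-1),(-1,1)):
    p=np.r_[np.array([.4937,-.3335])+i*.034*l+j*.015*w,.018]; print((proj(s,p)[0]-[340,185])*4)
print(at_z(s,[[340+222/4,185+318/4]],.018))
E
```

```text
[ 0.49199645 -0.3286535   0.03774219]
pred top centre px [[392.29050815 261.83125736]] corner predictions (crop x4)
[167.71957083 263.25446425]
[122.95511698 289.47003194]
[254.11358099 355.13515307]
[298.05340953 325.68675533]
[[ 0.49021871 -0.34184421  0.018     ]]
```

{"api": "jog_arm", "payload": {
  "series": [
    [-8.3, 0.8, 12, 0, 0],
    [0, 0, 12, 0, 0],
    [0, 0, 10, 0, 0],
    [0, 0, 0, 0, 0],
    [0, 0, 0, 0, 0]
  ]
}}

```text
clock: 3.28
tool_pos: [0.4919, -0.3374, 0.0028]
orientation: [-179.9, -0.1, 84.4]
contact_force: [-0.3, 0.1, -0.5]
grip_width: 0.0858
gripper_force: 0.0
```

{"api": "jog_arm", "payload": {
  "series": [
    [0, 0, 0, 0, 0.4],
    [0, 0, 0, 0, 0.7],
    [0, 0, 0, 0, 1],
    [0, 0, 0, 0, 1],
    [0, 0, 0, 0, 1],
    [0, 0, 0, 0, 1],
    [0, 0, 0, 0, 1],
    [0, 0, 0, 0, 1]
  ],
  "newtons": 40
}}

```text
clock: 3.95
tool_pos: [0.4931, -0.3385, 0.0044]
orientation: [180.0, 0.0, 84.4]
contact_force: [-0.6, 0.4, 5.5]
grip_width: 0.029
gripper_force: 41.1
```

```bash
python3 - <<'E'
from h import *
a,b=plan([.4922,-.338,.003],84.4,[.4922,-.338,.06],84.4,2)
a,b=plan(a,b,[.435,-.21,.15],84.4,5)
a,b=plan(a,b,[.44,-.04,.14],79.3,5)
a,b=plan(a,b,[.4967,.0125,.08],79.3,4)
E
```

```text
[np.float64(0.0), np.float64(0.0), np.float64(-28.5), -0.0]
[np.float64(0.0), np.float64(0.0), np.float64(-28.5), -0.0]
end [ 0.4922 -0.338   0.06  ] 84.4
[np.float64(24.4), np.float64(-13.9), np.float64(-18.0), -0.0]
[np.float64(24.3), np.float64(-13.9), np.float64(-18.0), -0.0]
[np.float64(24.4), np.float64(-13.9), np.float64(-18.0), -0.0]
[np.float64(24.3), np.float64(-13.8), np.float64(-18.0), -0.0]
[np.float64(24.4), np.float64(-13.9), np.float64(-18.0), -0.0]
end [ 0.435 -0.21   0.15 ] 84.4
[np.float64(33.9), np.float64(-2.3), np.float64(2.0), 1.02]
[np.float64(33.9), np.float64(-3.0), np.float64(2.0), 1.02]
[np.float64(33.9), np.float64(-3.5), np.float64(2.0), 1.02]
[np.float64(33.7), np.float64(-4.1), np.float64(2.0), 1.02]
[np.float64(33.7), np.float64(-4.8), np.float64(2.0), 1.02]
end [ 0.44 -0.04  0.14] 79.3
[np.float64(15.5), np.float64(11.5), np.float64(15.0), 0.0]
[np.float64(15.6), np.float64(11.5), np.float64(15.0), 0.0]
[np.float64(15.5), np.float64(11.5), np.float64(15.0), 0.0]
[np.float64(15.5), np.float64(11.5), np.float64(15.0), 0.0]
end [0.4967 0.0125 0.08  ] 79.3
```

{"api": "jog_arm", "payload": {
  "series": [
    [0, 0, -15, 0, 1],
    [0, 0, -28, 0, 1],
    [12, -7, -22, 0, 1],
    [24.4, -14, -20, 0, 1],
    [24.4, -14, -18, 0, 1],
    [24.4, -14, -18, 0, 1],
    [24.4, -14, -18, 0, 1],
    [12, -7, -8, 0, 1]
  ]
}}

```text
clock: 4.62
tool_pos: [0.4331, -0.2075, 0.1521]
orientation: [-180.0, -0.1, 84.4]
contact_force: [0.5, -0.4, 0.3]
grip_width: 0.0292
gripper_force: 40.4
```

{"api": "jog_arm", "payload": {
  "series": [
    [33.9, -2.3, 2, 1, 1],
    [33.9, -3, 2, 1, 1],
    [33.9, -3.5, 2, 1, 1],
    [33.7, -4, 2, 1, 1],
    [33.7, -4.8, 2, 1.1, 1],
    [0, 0, 0, 0, 1],
    [0, 0, 0, 0, 1]
  ]
}}

```text
clock: 5.2
tool_pos: [0.4392, -0.0386, 0.1406]
orientation: [-179.9, 0.0, 79.5]
contact_force: [0.2, -0.1, -0.5]
grip_width: 0.029
gripper_force: 40.4
```

{"api": "jog_arm", "payload": {
  "series": [
    [15.2, 11.8, 12, 0, 1],
    [15.2, 11.8, 18, 0, 1],
    [15.2, 11.8, 20, 0, 1],
    [15.2, 11.8, 15, 0.1, 1],
    [0, 0, 0, 0, 1],
    [0, 0, 0, 0, 1],
    [0, 0, 0, 0, 1]
  ]
}}

```text
clock: 5.78
tool_pos: [0.4972, 0.0096, 0.0759]
orientation: [-180.0, 0.0, 79.2]
contact_force: [-0.4, -0.3, -0.2]
grip_width: 0.0289
gripper_force: 40.3
```

```bash
python3 - <<'E'
from h import *
from cell import r,read_camera
s=read_camera("scene"); t=read_camera("top")
np.savez("s1.npz",**s);np.savez("t1.npz",**t)
st=r.state();p=st["tool_pos"]; print(p,st["orientation"])
o=s["pixels"][150:240,200:320]
print("tcp px crop6.6",(proj(s,p)[0]-[200,150])*6.6)
hy=np.array([.1857,.9826]);hx=np.array([.9826,-.1857])
for n,x,y,z in(("jawtop-",-.018,-.044,.054),("jawtop+",.018,-.044,.054),("stopin-",-.018,.036,.054),("bedL",-.011,-.044,.03),("bedR",-.011,.036,.03)):
    q=np.array([.4993,.0211])+hx*x+hy*y; print(n,(proj(s,[*q,z])[0]-[200,150])*6.6)
cv2.imwrite("pics/p1.png",cv2.convertScaleAbs(cv2.resize(o,(792,594),interpolation=cv2.INTER_CUBIC),alpha=1.3))
E
```

```text
[0.4973073  0.00963956 0.07646082] [1.79974541e+02 1.90801402e-02 7.91336045e+01]
tcp px crop6.6 [340.59678796 184.1933343 ]
jawtop- [350.02325734 298.92071153]
jawtop+ [449.67219437 268.19936193]
stopin- [218.80644857 218.7781199 ]
bedL [374.43819902 363.8380549 ]
bedR [243.63989492 281.0713606 ]
```

View pics/p1.png

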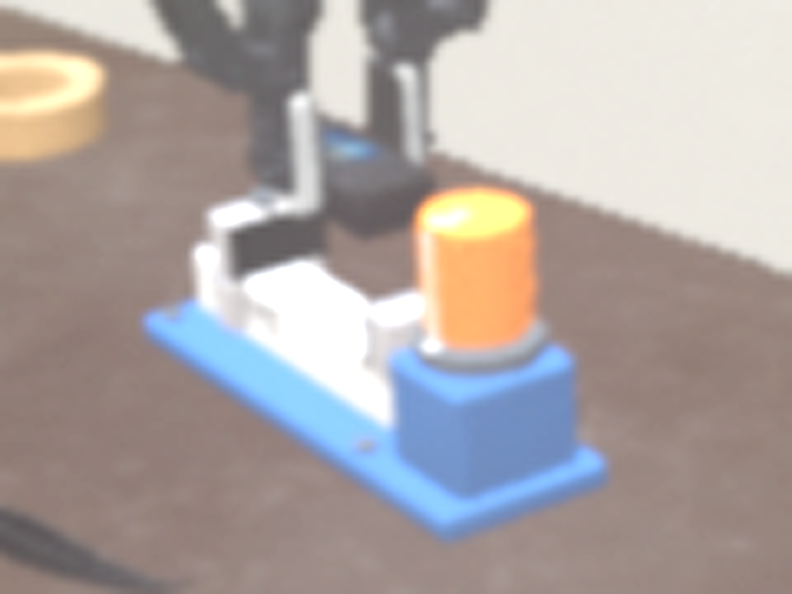

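```bash
python3 - <<'E'
from h import *
s=dict(np.load("s1.npz")); p=np.array([.4972,.0096,.0762])
hy=np.array([.1857,.9826]);hx=np.array([.9826,-.1857])
pr=lambda x,y,z:((proj(s,[*(p[:2]+hx*x+hy*y),z])[0]-[200,150])*6.6).round(0)
for d in(-.006,-.003,0,.003,.006): print(d,"near corner bot",pr(-.015,-.034+d,.073),"right bot",pr(.015,-.034+d,.073),"right top",pr(.015,-.034+d,.091))
print("finger near inner lower edge",pr(-.015,-.011,.076),pr(-.015,-.011,.08),pr(-.015,.011,.08),"far",pr(.015,-.011,.08))
P=cloud(s)
for u,v in((375,210),(400,205),(350,195),(350,150),(380,145),(305,150),(412,120),(280,250),(310,240),(385,335),(400,310)):
    i,j=int(150+v/6.6),int(200+u/6.6); q=P[i,j]; e=q[:2]-[.4993,.0211]; print((u,v),q.round(4),"holder",np.round([e@hx,e@hy],4))
E
```

```text
-0.006 near corner bot [368. 247.] right bot [453. 222.] right top [450. 167.]
-0.003 near corner bot [363. 244.] right bot [447. 219.] right top [444. 164.]
0 near corner bot [358. 241.] right bot [442. 216.] right top [439. 161.]
0.003 near corner bot [353. 237.] right bot [436. 213.] right top [433. 158.]
0.006 near corner bot [347. 234.] right bot [431. 210.] right top [428. 155.]
finger near inner lower edge [317. 208.] [316. 196.] [280. 175.] far [400. 173.]
(375, 210) [ 0.4824 -0.0202  0.0825] holder [-0.0089 -0.0437]
(400, 205) [ 0.4925 -0.0207  0.0793] holder [ 0.0011 -0.0424]
(350, 195) [ 0.4786 -0.0161  0.0869] holder [-0.0134 -0.0404]
(350, 150) [0.499  0.0061 0.0899] holder [ 0.0025 -0.0148]
(380, 145) [0.5117 0.0081 0.0877] holder [ 0.0146 -0.0105]
(305, 150) [ 0.4746 -0.0011  0.0991] holder [-0.0201 -0.0264]
(412, 120) [ 0.5141 -0.005   0.0969] holder [ 0.0194 -0.0229]
(280, 250) [0.5065 0.0538 0.0407] holder [0.001  0.0335]
(310, 240) [0.5178 0.0538 0.0393] holder [0.0121 0.0355]
(385, 335) [ 0.4735 -0.0327  0.0478] holder [-0.0154 -0.0577]
(400, 310) [ 0.4807 -0.0313  0.0536] holder [-0.0086 -0.0549]
```

{"api": "jog_arm", "payload": {
  "series": [
    [2.5, -1.5, 12, 0, 1],
    [0, 0, 14, 0, 1],
    [0, 0, 10, 0, 1],
    [0, 0, 3, 0, 1],
    [0, 0, 0, 0, 1],
    [0, 0, 0, 0, 1]
  ]
}}

```text
clock: 6.38
tool_pos: [0.4966, 0.0131, 0.0371]
orientation: [180.0, 0.0, 79.2]
contact_force: [0.4, 0.1, -0.2]
grip_width: 0.0286
gripper_force: 40.4
```

```bash
python3 - <<'E'
from h import *
from cell import r,read_camera
s=read_camera("scene");np.savez("s2.npz",**s)
st=r.state();print(st["tool_pos"],st["contact_force"],st["orientation"])
cv2.imwrite("pics/p2.png",cv2.resize(s["pixels"][168:228,215:295],(800,600),interpolation=cv2.INTER_CUBIC))
E
```

```text
[0.49697934 0.01315037 0.03733571] [-0.1367924  -0.55071516 -0.83214091] [1.79954909e+02 5.73885150e-03 7.91781295e+01]
```

View pics/p2.png

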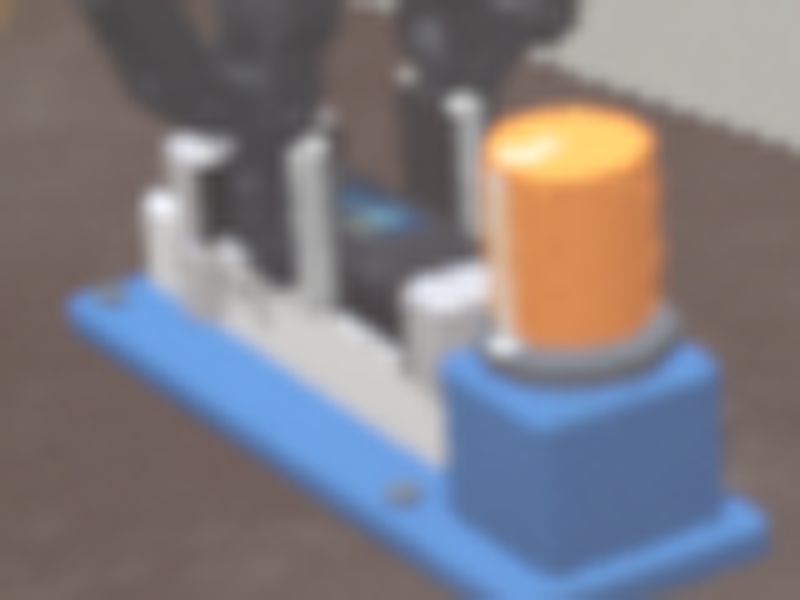

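The tester (about (390,260)) sits behind the jaw's (450,290) face with no contact, clear of the stop at (200,200). Lowering the last few millimetres.

{"api": "jog_arm", "payload": {
  "series": [
    [0, 0, 1.5, 0, 1],
    [0, 0, 1, 0, 1],
    [0, 0, 0.5, 0, 1],
    [0, 0, 0, 0, 1],
    [0, 0, 0, 0, 1]
  ]
}}

```text
clock: 6.85
tool_pos: [0.497, 0.0133, 0.0344]
orientation: [180.0, 0.0, 79.2]
contact_force: [-0.9, -1.1, 5.5]
grip_width: 0.0289
gripper_force: 41.0
```

{"api": "jog_arm", "payload": {
  "series": [
    [0, 0, 0, 0, 0.5],
    [0, 0, 0, 0, 0],
    [0, 0, 0, 0, 0],
    [0, 0, 0, 0, 0],
    [0, 0, 0, 0, 0],
    [0, 0, 0, 0, 0]
  ]
}}

```text
clock: 7.35
tool_pos: [0.4965, 0.0134, 0.0337]
orientation: [-180.0, 0.0, 79.2]
contact_force: [-0.2, -0.2, 0.2]
grip_width: 0.0852
gripper_force: 0.0
```

{"api": "jog_arm", "payload": {
  "series": [
    [0, 0, -15, 0, 0],
    [0, 0, -25, 0, 0],
    [0, 0, -25, 0, 0],
    [0, -15, -20, 0, 0],
    [-5, -38, 0, 0, 0],
    [-10, -38, 0, 0, 0],
    [0, 0, 0, 0, 0]
  ]
}}

```text
clock: 7.93
tool_pos: [0.3928, 0.017, 0.1174]
orientation: [-179.3, 0.1, 79.2]
contact_force: [-2.2, 0.7, -0.9]
grip_width: 0.0854
gripper_force: 0.0
```

```bash
python3 - <<'E'
from h import *
from cell import r,read_camera
s=read_camera("scene");np.savez("s3.npz",**s);t=read_camera("top");np.savez("t3.npz",**t)
st=r.state();print(st["tool_pos"],st["orientation"],st["qpos"])
o=np.zeros((600,800,3),np.uint8)
o[:,:400]=cv2.resize(s["pixels"][165:240,225:275],(400,600),interpolation=cv2.INTER_CUBIC)
o[:300,400:]=cv2.resize(t["pixels"][175:235,220:300],(400,300),interpolation=cv2.INTER_CUBIC)
cv2.imwrite("pics/p3.png",o)
E
```

```text
[0.40195259 0.01598001 0.11868037] [-1.79899341e+02  1.07378831e-02  7.91762224e+01] [-7.58075339e+00  1.35696045e+01  1.17434035e+02 -6.65007348e-03
  4.90974653e+01  3.24739235e+00]
```

View pics/p3.png

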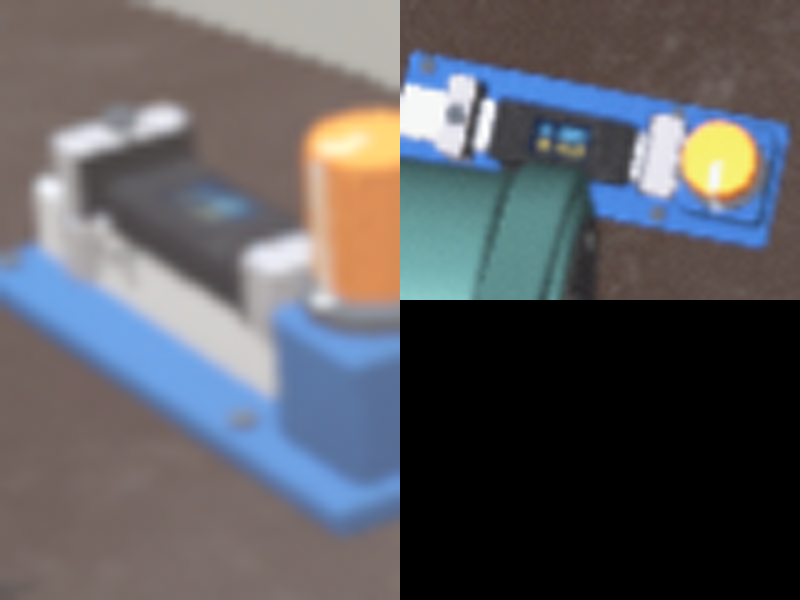

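Tester lies on the bed: in the top crop from (500,125) to (634,162), centred and aligned, with gaps to the stop at (480,125) and the jaw at (640,155). Now calibrating the camera against the known tester position to fix the knob.

```bash
python3 - <<'E'
from h import *
t=dict(np.load("t3.npz"));f=lambda x,y:[220+(x-400+.5)/5-.5,175+(y+.5)/5-.5]
L,Rr=at_z(t,[f(500,125),f(634,162)],.048);print(L,Rr,(L+Rr)/2,np.linalg.norm(L-Rr),np.degrees(np.arctan2(*(L-Rr)[[1,0]])))
print("knob",at_z(t,[f(719,161)],.0915),"line end",at_z(t,[f(714,190)],.0915))
H=cv2.cvtColor(t["pixels"],cv2.COLOR_BGR2HSV)[190:225,268:300]
print("robot tester ~",[.4977,.0179])
k=np.array([.4838,-.0600]);
p=[.4018,.016,.1187]
a,b=plan(p,79.2,[.40,-.02,.15],130,7)
a,b=plan(a,b,[.43,-.06,.15],220,13)
a,b=plan(a,b,[*k,.12],235,3)
E
```

```text
[0.50379003 0.04552168 0.048     ] [ 0.48716796 -0.01672959  0.048     ] [0.49547899 0.01439605 0.048     ] 0.06443223740087622 75.04990633684179
knob [[ 0.48326841 -0.05870405  0.0915    ]] line end [[ 0.47038438 -0.05669321  0.0915    ]]
robot tester ~ [0.4977, 0.0179]
[np.float64(-5.1), np.float64(0.7), np.float64(-4.5), -7.26]
[np.float64(-5.2), np.float64(0.1), np.float64(-4.4), -7.25]
[np.float64(-5.1), np.float64(-0.6), np.float64(-4.5), -7.26]
[np.float64(-5.0), np.float64(-1.2), np.float64(-4.5), -7.26]
[np.float64(-4.8), np.float64(-1.9), np.float64(-4.5), -7.26]
[np.float64(-4.5), np.float64(-2.4), np.float64(-4.4), -7.25]
[np.float64(-4.2), np.float64(-3.0), np.float64(-4.5), -7.26]
end [ 0.4  -0.02  0.15] 130.0
[np.float64(-3.8), np.float64(-0.2), np.float64(-0.0), -6.92]
[np.float64(-3.8), np.float64(-0.7), np.float64(-0.0), -6.93]
[np.float64(-3.7), np.float64(-1.1), np.float64(-0.0), -6.92]
[np.float64(-3.5), np.float64(-1.6), np.float64(-0.0), -6.92]
[np.float64(-3.3), np.float64(-1.9), np.float64(-0.0), -6.93]
[np.float64(-3.0), np.float64(-2.4), np.float64(-0.0), -6.92]
[np.float64(-2.8), np.float64(-2.7), np.float64(-0.0), -6.92]
[np.float64(-2.4), np.float64(-3.0), np.float64(-0.0), -6.92]
[np.float64(-2.0), np.float64(-3.3), np.float64(-0.0), -6.93]
[np.float64(-1.6), np.float64(-3.5), np.float64(-0.0), -6.92]
[np.float64(-1.1), np.float64(-3.7), np.float64(-0.0), -6.92]
[np.float64(-0.8), np.float64(-3.7), np.float64(-0.0), -6.93]
[np.float64(-0.2), np.float64(-3.9), np.float64(-0.0), -6.92]
end [ 0.43 -0.06  0.15] 220.0
[np.float64(-13.7), np.float64(-11.5), np.float64(10.0), -5.0]
[np.float64(-12.7), np.float64(-12.7), np.float64(10.0), -5.0]
[np.float64(-11.6), np.float64(-13.7), np.float64(10.0), -5.0]
end [ 0.4838 -0.06    0.12  ] 235.0
```

{"api": "jog_arm", "payload": {
  "series": [
    [-14.6, 23.8, -6, 0, 0],
    [-14.6, 23.8, -6, 0, 0],
    [-14.6, 23.8, 0, 0, 0],
    [-14.5, 23.8, 0, 0, 0],
    [0, 0, 0, 0, 0],
    [0, 0, 0, 0, 0]
  ]
}}

```text
clock: 8.53
tool_pos: [0.4898, -0.0608, 0.1309]
orientation: [179.9, 0.0, 79.1]
contact_force: [-0.6, 0.4, -0.7]
grip_width: 0.0855
gripper_force: 0.0
```

{"api": "jog_arm", "payload": {
  "series": [
    [0.5, -5.5, 5, 0, 0],
    [0, 0, 18, 0, 0],
    [0, 0, 20, 0, 0],
    [0, 0, 20, 0, 0],
    [0, 0, 8, 0, 0],
    [0, 0, 0, 0, 0],
    [0, 0, 0, 0, 0]
  ]
}}

```text
clock: 9.12
tool_pos: [0.4807, -0.0572, 0.0596]
orientation: [-179.9, -0.0, 79.2]
contact_force: [-1.1, -0.2, 0.8]
grip_width: 0.0852
gripper_force: 0.0
```

{"api": "jog_arm", "payload": {
  "series": [
    [0, 0, 0, 0, 0.3],
    [0, 0, 0, 0, 0.6],
    [0, 0, 0, 0, 1],
    [0, 0, 0, 0, 1],
    [0, 0, 0, 0, 1],
    [0, 0, 0, 0, 1]
  ],
  "newtons": 30
}}

```text
clock: 9.62
tool_pos: [0.4851, -0.0586, 0.0612]
orientation: [179.6, 0.0, 79.2]
contact_force: [5.8, -0.3, 7.1]
grip_width: 0.0315
gripper_force: 31.4
```

```bash
python3 -c "
from cell import r
s=r.state();print({k:s[k] for k in('tool_pos','orientation','contact_force','torque','grip_width','gripper_force')})"
```

```text
{'tool_pos': array([ 0.48512113, -0.05864215,  0.06123042]), 'orientation': array([1.79615053e+02, 1.40010590e-02, 7.91733390e+01]), 'contact_force': array([ 5.80186878, -0.32414012,  7.11289069]), 'torque': array([ 0.00284502, -0.79021822,  0.05445585]), 'grip_width': 0.03145825273513393, 'gripper_force': 31.37381136417389}
```

{"api": "jog_arm", "payload": {
  "series": [
    [0, 2.5, 0, 0, 1],
    [0, 2, 0, 0, 1],
    [0, 0, 0, 0, 1],
    [0, 0, 0, 0, 1]
  ]
}}

```text
clock: 9.95
tool_pos: [0.4854, -0.0586, 0.061]
orientation: [-179.9, 0.0, 79.2]
contact_force: [-4.1, 0.3, 17.3]
grip_width: 0.0311
gripper_force: 32.7
```

```bash
cat > st.py <<'E'
from cell import r
s=r.state();print("clk",s['clock'],"yaw",s['orientation'].round(2),"p",s['tool_pos'].round(4),"F",s['contact_force'].round(1),"T",s['torque'].round(3),s['grip_width'].round(4),round(s['gripper_force'],1))
E
python3 st.py
```

```text
Traceback (most recent call last):
  File "st.py", line 2, in <module>
    s=r.state();print("clk",s['clock'],"yaw",s['orientation'].round(2),"p",s['tool_pos'].round(4),"F",s['contact_force'].round(1),"T",s['torque'].round(3),s['grip_width'].round(4),round(s['gripper_force'],1))
                                                                                                                                                           ^^^^^^^^^^^^^^^^^^^^^
AttributeError: 'float' object has no attribute 'round'
```

```bash
sed -i "s/s\['grip_width'\].round(4)/round(s['grip_width'],4)/" st.py; python3 st.py
```

```text
clk 9.95 yaw [-1.7994e+02  1.0000e-02  7.9200e+01] p [ 0.4854 -0.0586  0.061 ] F [-4.1  0.3 17.3] T [0.118 0.742 0.007] 0.0311 32.7
```

{"api": "jog_arm", "payload": {
  "series": [
    [0, -1.5, -1.5, 3, 1],
    [0, 0, 0, 5, 1],
    [0, 0, 0, 6, 1],
    [0, 0, 0, 6, 1],
    [0, 0, 0, 6, 1],
    [0, 0, 0, 4, 1],
    [0, 0, 0, 0, 1],
    [0, 0, 0, 0, 1]
  ],
  "newtons": 40
}}

```text
clock: 10.62
tool_pos: [0.4856, -0.0588, 0.0614]
orientation: [179.9, -0.0, 49.3]
contact_force: [4.8, -1.7, -4.1]
grip_width: 0.0307
gripper_force: 43.4
```

```bash
python3 st.py
```

```text
clk 10.6167 yaw [ 1.799e+02 -4.000e-02  4.931e+01] p [ 0.4856 -0.0588  0.0614] F [ 4.8 -1.7 -4.1] T [-0.219 -0.77  -0.012] 0.0307 43.4
```

```bash
cat > jaw.py <<'E'
from h import *
from cell import read_camera
import sys
s=read_camera("scene");np.savez(sys.argv[1],**s)
a=dict(np.load("s3.npz"))["pixels"];b=s["pixels"]
# jaw near top-left corner region in s3: crop px ~ (257..263,194..206)
for nm,(u0,u1,v0,v1) in dict(jaw=(254,263,192,207),tester=(243,256,183,196),stop=(228,248,175,190)).items():
    T=cv2.resize(a[v0:v1,u0:u1],None,fx=8,fy=8,interpolation=cv2.INTER_CUBIC)
    S=cv2.resize(b[v0-8:v1+8,u0-8:u1+8],None,fx=8,fy=8,interpolation=cv2.INTER_CUBIC)
    m=cv2.matchTemplate(S,T,cv2.TM_CCOEFF_NORMED);_,v,_,l=cv2.minMaxLoc(m);print(nm,"score",round(v,3),"shift px",l[0]/8-8,l[1]/8-8)
p=proj(s,[[.4905,-.022,.045],[.4905+.1857*.005,-.022+.9826*.005,.045]]);print("5mm of travel =",(p[1]-p[0]).round(2))
E
python3 jaw.py s4.npz
```

```text
jaw score 0.933 shift px -1.5 -0.375
tester score 0.931 shift px -0.75 -0.25
stop score 0.998 shift px 0.0 0.0
5mm of travel = [-1.33 -0.8 ]
```

{"api": "jog_arm", "payload": {
  "series": [
    [0, 0, 0, 5, 1],
    [0, 0, 0, 5, 1],
    [0, 0, 0, 5, 1],
    [0, 0, 0, 3, 1],
    [0, 0, 0, 0, 1],
    [0, 0, 0, 0, 1]
  ]
}}

```text
clock: 11.17
tool_pos: [0.4858, -0.059, 0.0614]
orientation: [179.9, -0.1, 31.3]
contact_force: [5.5, -2.3, -4.8]
grip_width: 0.031
gripper_force: 43.2
```

```bash
python3 st.py
```

```text
clk 11.1667 yaw [ 1.7989e+02 -7.0000e-02  3.1300e+01] p [ 0.4858 -0.059   0.0614] F [ 5.5 -2.3 -4.8] T [-0.413 -0.88   0.044] 0.031 43.2
```

{"api": "jog_arm", "payload": {
  "series": [
    [0, 0, 0, 3, 1],
    [0, 0, 0, 3, 1],
    [0, 0, 0, 0, 1],
    [0, 0, 0, 0, 1]
  ]
}}

```text
clock: 11.5
tool_pos: [0.4859, -0.0591, 0.0615]
orientation: [179.9, -0.1, 25.3]
contact_force: [5.9, -2.9, -4.9]
grip_width: 0.0306
gripper_force: 43.2
```

```bash
python3 st.py
```

```text
clk 11.5 yaw [ 1.7989e+02 -8.0000e-02  2.5310e+01] p [ 0.4859 -0.0591  0.0615] F [ 5.9 -2.9 -4.9] T [-0.421 -0.925  0.101] 0.0306 43.2
```

{"api": "jog_arm", "payload": {
  "series": [
    [0, 0, 0, 2.5, 1],
    [0, 0, 0, 2.5, 1],
    [0, 0, 0, 0, 1],
    [0, 0, 0, 0, 1]
  ]
}}

```text
clock: 11.83
tool_pos: [0.4859, -0.0591, 0.0615]
orientation: [179.9, -0.1, 20.3]
contact_force: [4.9, -2.7, -5.6]
grip_width: 0.0307
gripper_force: 43.2
```

```bash
python3 st.py
```

```text
clk 11.8333 yaw [ 1.7989e+02 -9.0000e-02  2.0310e+01] p [ 0.4859 -0.0591  0.0615] F [ 4.9 -2.7 -5.6] T [-0.485 -0.94   0.088] 0.0307 43.2
```

{"api": "jog_arm", "payload": {
  "series": [
    [0, 0, 0, 2.5, 1],
    [0, 0, 0, 2.5, 1],
    [0, 0, 0, 0, 1],
    [0, 0, 0, 0, 1]
  ]
}}

```text
clock: 12.17
tool_pos: [0.4859, -0.0592, 0.0614]
orientation: [179.9, -0.1, 15.3]
contact_force: [5.4, -3.6, -5.3]
grip_width: 0.031
gripper_force: 43.2
```

```bash
python3 st.py
```

```text
clk 12.1667 yaw [ 1.7989e+02 -1.0000e-01  1.5310e+01] p [ 0.4859 -0.0592  0.0614] F [ 5.4 -3.6 -5.3] T [-0.584 -0.866  0.167] 0.031 43.2
```

{"api": "jog_arm", "payload": {
  "series": [
    [0, 0, 0, 2, 1],
    [0, 0, 0, 2, 1],
    [0, 0, 0, 0, 1],
    [0, 0, 0, 0, 1]
  ]
}}

```text
clock: 12.5
tool_pos: [0.4859, -0.0593, 0.0615]
orientation: [179.9, -0.1, 11.3]
contact_force: [5.0, -3.9, -5.5]
grip_width: 0.0313
gripper_force: 43.2
```

```bash
python3 st.py
```

```text
clk 12.5 yaw [ 1.7989e+02 -1.1000e-01  1.1320e+01] p [ 0.4859 -0.0593  0.0615] F [ 5.  -3.9 -5.5] T [-0.639 -0.884  0.138] 0.0313 43.2
```

{"api": "jog_arm", "payload": {
  "series": [
    [0, 0, 0, 2, 1],
    [0, 0, 0, 2, 1],
    [0, 0, 0, 0, 1],
    [0, 0, 0, 0, 1]
  ]
}}

```text
clock: 12.83
tool_pos: [0.4859, -0.0593, 0.0615]
orientation: [179.9, -0.1, 7.3]
contact_force: [5.9, -3.8, -5.1]
grip_width: 0.0304
gripper_force: 43.2
```

```bash
python3 st.py
```

```text
clk 12.8333 yaw [ 1.799e+02 -1.200e-01  7.330e+00] p [ 0.4859 -0.0593  0.0615] F [ 5.9 -3.8 -5.1] T [-0.679 -0.859  0.225] 0.0304 43.2
```

{"api": "jog_arm", "payload": {
  "series": [
    [0, 0, 0, 2, 1],
    [0, 0, 0, 2, 1],
    [0, 0, 0, 0, 1],
    [0, 0, 0, 0, 1]
  ]
}}

```text
clock: 13.17
tool_pos: [0.486, -0.0594, 0.0615]
orientation: [179.9, -0.1, 3.3]
contact_force: [5.3, -3.6, -6.1]
grip_width: 0.0311
gripper_force: 43.2
```

```bash
python3 st.py
```

```text
clk 13.1667 yaw [ 1.799e+02 -1.300e-01  3.350e+00] p [ 0.486  -0.0594  0.0615] F [ 5.3 -3.6 -6.1] T [-0.673 -0.897  0.216] 0.0311 43.2
```

{"api": "jog_arm", "payload": {
  "series": [
    [0, 0, 0, 2, 1],
    [0, 0, 0, 2, 1],
    [0, 0, 0, 0, 1],
    [0, 0, 0, 0, 1]
  ]
}}

```text
clock: 13.5
tool_pos: [0.4859, -0.0594, 0.0614]
orientation: [179.9, -0.1, -0.7]
contact_force: [6.6, -5.1, -5.6]
grip_width: 0.0307
gripper_force: 43.2
```

```bash
python3 st.py; python3 jaw.py s5.npz
```

```text
clk 13.5 yaw [ 1.799e+02 -1.300e-01 -6.800e-01] p [ 0.4859 -0.0594  0.0614] F [ 6.6 -5.1 -5.6] T [-0.729 -0.874  0.071] 0.0307 43.2
jaw score 0.931 shift px -3.25 -1.875
tester score 0.708 shift px -2.25 -0.75
stop score 0.996 shift px 0.0 0.0
5mm of travel = [-1.33 -0.8 ]
```

{"api": "jog_arm", "payload": {
  "series": [
    [0, 0, 0, 2, 1],
    [0, 0, 0, 2, 1],
    [0, 0, 0, 0, 1],
    [0, 0, 0, 0, 1]
  ]
}}

```text
clock: 13.88
tool_pos: [0.486, -0.0595, 0.0615]
orientation: [179.9, -0.1, -4.7]
contact_force: [5.3, -4.5, -5.8]
grip_width: 0.0304
gripper_force: 43.2
```

```bash
python3 st.py
```

```text
clk 13.8833 yaw [ 1.7991e+02 -1.4000e-01 -4.7000e+00] p [ 0.486  -0.0595  0.0615] F [ 5.3 -4.5 -5.8] T [-0.794 -0.872 -0.126] 0.0304 43.2
```

Moment fell from 0.22 to -0.13 N m: one click. Releasing and backing off.

{"api": "jog_arm", "payload": {
  "series": [
    [0, 0, 0, 0, 0.5],
    [0, 0, 0, 0, 0],
    [0, 0, 0, 0, 0],
    [0, 0, 0, 0, 0],
    [0, 0, 0, 0, 0],
    [0, 0, 0, 0, 0]
  ]
}}

```text
clock: 14.38
tool_pos: [0.4842, -0.0583, 0.0613]
orientation: [-180.0, 0.0, -4.8]
contact_force: [-0.5, 0.3, -0.7]
grip_width: 0.0855
gripper_force: 0.0
```

{"api": "jog_arm", "payload": {
  "series": [
    [0, 0, -15, 0, 0],
    [0, 0, -25, 0, 0],
    [0, 0, -25, 0, 0],
    [0, 0, -20, 0, 0],
    [-25, 20, 0, 0, 0],
    [-25, 35, 0, 0, 0],
    [-20, 40, 0, 0, 0],
    [0, 40, 0, 0, 0]
  ]
}}

```text
clock: 15.05
tool_pos: [0.4011, -0.1818, 0.146]
orientation: [-179.9, 0.3, -4.7]
contact_force: [-0.6, 1.3, 0.4]
grip_width: 0.0853
gripper_force: 0.0
```

{"api": "jog_arm", "payload": {
  "series": [
    [0, 30, 0, 0, 0],
    [0, 20, 0, 0, 0],
    [0, 0, 0, 0, 0],
    [0, 0, 0, 0, 0]
  ]
}}

```text
clock: 15.38
tool_pos: [0.4016, -0.234, 0.1463]
orientation: [-180.0, 0.0, -4.9]
contact_force: [0.3, -0.4, 0.0]
grip_width: 0.085
gripper_force: 0.0
```

```bash
python3 st.py; python3 - <<'E'
from h import *
from cell import read_camera
s=read_camera("scene");t=read_camera("top");np.savez("t6.npz",**t)
o=np.zeros((600,800,3),np.uint8)
o[:,:400]=cv2.resize(s["pixels"][165:240,235:285],(400,600),interpolation=cv2.INTER_CUBIC)
o[:300,400:]=cv2.resize(t["pixels"][175:235,220:300],(400,300),interpolation=cv2.INTER_CUBIC)
o[300:,400:]=cv2.resize(t["pixels"][194:221,268:304],(400,300),interpolation=cv2.INTER_CUBIC)
cv2.imwrite("pics/p6.png",o)
E
```

```text
clk 15.3833 yaw [-1.7999e+02  1.0000e-02 -4.9500e+00] p [ 0.4016 -0.234   0.1463] F [ 0.3 -0.4  0. ] T [-0.006 -0.004  0.048] 0.085 0.0
```

View pics/p6.png

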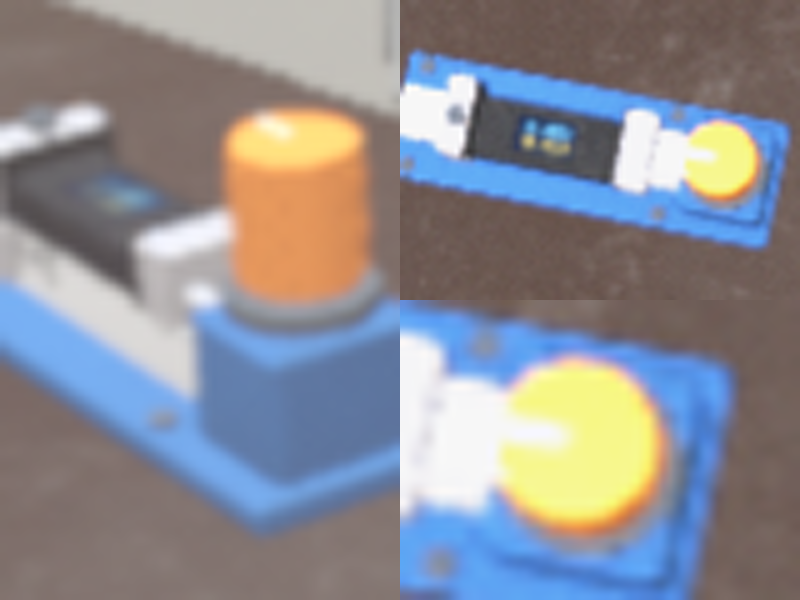

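Final view: the tester is clamped between jaw (635,150) and stop (465,115), flat and aligned. The knob's line has turned about 96°, against roughly 1.25–1.3 rad (72–75°) of jaw travel, so it has slipped about 0.35–0.4 rad, one click. The hand is clear.

```bash
python3 -c "
from cell import r
print(r.finish_job())"
```

```text
the job is handed in; nothing more can be done
None
```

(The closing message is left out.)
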